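Hold a tube down on the touch mixer

ROBOT

A 6-joint arm with a two-finger parallel gripper is mounted at the origin on the work surface. World frame = base frame: x ahead of the robot, y to its left, z up, the work surface at z = 0. Lengths are in mm, angles in rad, forces in N, time in s.
With the tool pointing down it reaches from about 350 to 875 mm from the base axis. Payload 4.2 kg.
Tool frame: the origin (TCP) lies at the very end of the fingers, on their centre line; the grasp point (between the pads) lies arm.grip_point_offset behind it (arm.grip_point_offset is the distance from the TCP to the grasp point, in mm); z points along the fingers, y is the line along which they close (so a half turn about z gives the same grasp; the last joint's range is limited). The gripper opens to 85 mm and grips with 20 to 120 N. Pads are 22 mm wide; open, the fingers measure 114 mm over their backs; the gripper's body (76 mm by 85 mm) begins 54 mm behind the grasp point. The pads swing forward as they close: fully open they stand 13 mm farther back than shut.
Start: joints at [-1.058, 0.385, 0.008, 0, -1.194, -0.259], TCP at [156.944, -604.953, 231.312] pointing down, gripper open.
Joint ranges: [-3.14, 3.14], [-1.21, 2.06], [-1.07, 1.41], [-3.16, 2.05], [-2.99, -0.16], [-3.1, 3.1]. Speed limits (rad/s): [2.79, 2.79, 3.14, 3.14, 3.14, 3.14].

INTERFACE

Orientations are given as a unit quaternion [x, y, z, w].
In Python, from bench import arm, cams, ticket gives the robot as it stands.
- The arm moves only by the tool servo_tool, never from a script. Its argument "commands" is a list that holds one entry, the list of rows, each a list of 7 numbers: the closure in counts, from 0 (fully open) to 255 (shut), then the shift along the tool's x, y, z in m, then the turn, a rotation vector about the tool's x, y, z in degrees. In form: [[[grip, x, y, z, ax, ay, az], ...]]. A call has 1 to 10 rows; each row shifts and turns the commanded pose from where the row before left it, along the tool's axes as they then stand; what a row does not reach is not made up. A row lasts 1/12 s, in which the tool goes at most 41.7 mm and 7.16 degrees, less where a joint would pass 70% of its speed; a pose out of reach is approached as far as the arm can. A call with a gripper value outside its range is refused whole. The fingers move at their own pace and stop on an object; the grip force is fixed at half the most. Time passes only in rows, so rows that do not move let the fingers close. It gives the time, the measured TCP pose, the force, the opening and the grip force at its end, in the units of the state.
- arm.read_state(): the state, without advancing time (a new reading comes with each control period).
- cams.get_image(name): name is "side" or "top"; returns a dict with "frame" (480x640x3 uint8, blue, green, red), "K" (3x3 intrinsics, pixels), "T" (4x4, takes a point from camera to world coordinates). Camera axes: x right, y up, looking along -z (the intrinsics and any distortion apply to the point x, -y, -z); pixel columns grow to the right and rows downward; lengths in mm; the calibration is good to about 2 mm. A picture is of the moment at which its call begins. There is no depth.
- ticket.job_done(): hands the job in; it is judged then, once.
The state is a dict: "clock": time; "joints": joint angles; "joint_vel": joint speeds; "joint_efforts": joint torques, N m; "position": TCP position; "ee_rot": TCP orientation; "contact_force": force on the tool from outside, world axes, zero at the start; "wrist_torque": the same for the moment, N m; "gripper_width": finger opening in mm; "grasp_force": force on a finger pad.
Only numpy, scipy, OpenCV 4.12 (cv2) and the standard library are available. Lean on these libraries where they do the work, as an engineer would, in place of code of your own. Each camera call takes 0.05 s, during which the arm holds its last target. There are 200 camera calls.

TASK

Lift the tall conical-bottomed screw-cap tube out of the rack, stand its tip in the rubber cup of the touch-operated vortex mixer, and press the tube down, upright, until the sprung cup is fully down on its stop, without ramming it. Finish while still holding the tube there, pressed against the stop; leave the two shorter tubes and everything else on the bench where they are.

Things in the scene. Friction and masses are not known exactly. Their poses are not given: they have to be found in the camera images.
- tube: the tall 50 ml centrifuge tube, frosted plastic with a white screw cap, loose, about 55 g, standing in the rack. Origin at the centre of its tip, z along its axis towards the cap. Conical tip: radius 5 mm flat end widening to the 29 mm diameter barrel 15 mm up; cap 34 mm diameter from 103 to 118 mm (the top). It stands 118 mm tall, the tallest of the three tubes in the rack
- tube_cap (a point): centre of the tube's cap, on its axis, 110.5 mm above the tip and 7.5 mm below the top: the place to grip it
- rack: fixed blue plastic tube rack, an open grid of 2 rows (along its x) by 5 columns (along its y) of square holes 32.5 mm wide at 40.5 mm pitch; 89 x 210.5 x 76 mm. Origin at the centre of its underside, z up. Tubes stand on its base plate, 4 mm above the bench; top of its upper grid 76 mm above the bench. The three tubes stand in holes at (x,y) = (-20,-81), (20,0) and (-20,81) mm, in any order
- mixer: the touch-operated vortex mixer, fixed: white and grey housing 130 x 112 mm, 70 mm high without its cup, dial on the side facing its -x. Origin at the centre of its underside. The cup's axis is vertical, 6 mm along its +x
- cup_floor (a point): centre of the flat inner floor of the mixer's black rubber cup, 89 mm above the bench when up; moves with the cup. The cup's hollow is a cone: about 12.5 mm radius at the floor, about 19.5 mm radius at the rim, 13 mm deep; outside 47 mm diameter at the rim. The tube's tip stands on this floor
- head (a joint): how far the mixer's sprung cup is pressed down, m: 0 up, 0.006 fully down on its hard stop. The spring needs about 3 N to start moving and about 8 N to reach the stop; beyond that the stop is rigid. With less than about 8 N the cup floats short of the stop; a steady push of 12 to 20 N holds it safely there; over 40 N is ramming it
- universal_a: one of two shorter bottles in the rack, 92 mm tall, flat-bottomed, barrel 28 mm and cap 33 mm diameter, of the same plastic; to be left in place. Origin under its base centre
- universal_b: the other shorter bottle, same as universal_a
- beaker: empty glass beaker 68 mm diameter, 90 mm tall, a bystander. Origin under its base
- jar: small amber jar 42 mm diameter, 60 mm tall, a bystander between rack and mixer. Origin under its base
- wash_bottle: white wash bottle 68 mm diameter, about 205 mm tall with its spout, a bystander. Origin under its base
- flask: stoppered conical flask 66 mm diameter, 118 mm tall, a bystander. Origin under its base
- marker: marker pen lying on the bench, 130 x 13 x 12 mm, a bystander. Origin under its middle

How it is judged:
By the outcome, as a careful person would: the job done as asked, in the order asked, and still so for the second after the job is handed in, while the arm keeps its last pose, push and grip.
It also fails if it takes over 43 s, if anything falls off the work surface, if the arm or the gripper's body presses on something with over 40 N, if the wrist force passes 120 N, or if a joint passes its speed limit or range.

## Working session

There is one attempt and no reset: what is moved stays moved. The work goes in short steps, Python scripts to look and compute and a tool call to move; the robot and the scene stay as the last step left them, time stands still between calls to the robot, and variables do not carry over. Pictures are saved under pics/ and viewed, at most 10 in all, crops included, and the job is handed in when it is done.

Besides the shell and the picture viewer there is one more tool, called after ">>>" in YAML: its name, and indented under it one key for each argument. servo_tool: Moves the arm, as the interface text tells. Its arguments: {"type":"object","properties":{"commands":{"type":"array","items":{"type":"array","items":{"type":"array","items":{"type":"number"}}}}},"required":["commands"]}

```bash
mkdir -p pics; cat > h.py <<'E'
import numpy as np, cv2
from bench import arm, cams, ticket
def snap(n,f):
    d=cams.get_image(n); cv2.imwrite('pics/'+f,d['frame']); np.savez('pics/'+f+'.npz',K=d['K'],T=d['T'],D=np.array(d.get('dist',d.get('D',0)),float)); return d
def proj(d,P):
    P=np.atleast_2d(P).astype(float); T=np.array(d['T']); c=(P-T[:3,3])@T[:3,:3]; c=c*[1,-1,-1]; u=c@np.array(d['K']).T; return u[:,:2]/u[:,2:]
def ray(d,px,z):
    T=np.array(d['T']); c=np.linalg.inv(d['K'])@[px[0],px[1],1]; r=T[:3,:3]@(c*[1,-1,-1]); o=T[:3,3]; return o+r*(z-o[2])/r[2]
E
python3 - <<'E'
from h import *
for n in('side','top'):
    d=snap(n,n+'0.png'); print(n,d.keys(),d['K'],d['T'].round(3))
s=arm.read_state(); print(s); print(arm.grip_point_offset)
E
```

```text
side dict_keys(['frame', 'K', 'T']) [[478.53852626   0.         321.12372044]
 [  0.         478.53852626 242.73984962]
 [  0.           0.           1.        ]] [[-9.05000e-01  3.20000e-01 -2.81000e-01  3.55973e+02]
 [-4.26000e-01 -6.53000e-01  6.26000e-01  5.03541e+02]
 [ 1.70000e-02  6.86000e-01  7.27000e-01  6.82562e+02]
 [ 0.00000e+00  0.00000e+00  0.00000e+00  1.00000e+00]]
top dict_keys(['frame', 'K', 'T']) [[466.46411671   0.         321.02671674]
 [  0.         466.46411671 241.80022751]
 [  0.           0.           1.        ]] [[ 2.60000e-02  9.85000e-01 -1.70000e-01  4.41428e+02]
 [-9.99000e-01  3.10000e-02  2.40000e-02  1.27400e+00]
 [ 2.90000e-02  1.70000e-01  9.85000e-01  9.40850e+02]
 [ 0.00000e+00  0.00000e+00  0.00000e+00  1.00000e+00]]
{'clock': 0.1, 'joints': array([-1.05841333e+00,  3.85491162e-01,  6.74199416e-03, -4.38932209e-04,
       -1.19398851e+00, -2.58554115e-01]), 'joint_vel': array([ 0.0002929 , -0.00388966,  0.00464634,  0.00138271,  0.00047599,
        0.00016429]), 'joint_efforts': array([-1.09495104e-04, -3.93319309e+01,  1.88929904e+01,  4.19798434e+00,
       -2.61107765e-03,  4.85771210e-06]), 'position': array([ 156.80119222, -604.46644554,  230.31541817]), 'ee_rot': array([-1.26493643e-01,  9.91966922e-01,  9.76149896e-04, -1.75945597e-04]), 'contact_force': array([-0.52947498, -0.00859414,  0.43678852]), 'wrist_torque': array([ 0.00930968, -0.02543636,  0.01715285]), 'grasp_force': 0.0, 'gripper_width': 85.05018019381669}
18.700000000000003
```

View pics/side0.png

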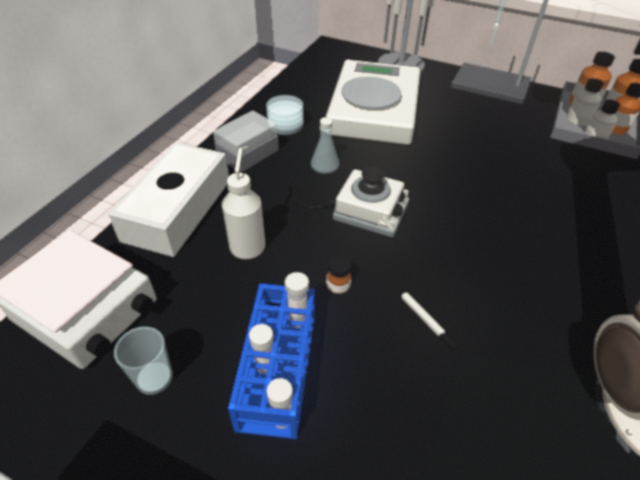

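View pics/top0.png

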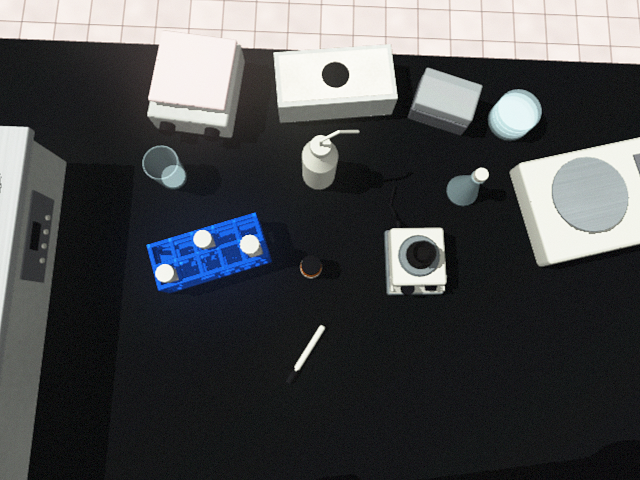

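Side view: the rack with caps at about (280,392), (261,336) and (297,285); the far one looks tallest. The jar is at (339,275), the mixer cup at (373,178) and the wash bottle at (243,215). Top view: caps at (164,273), (203,239) and (250,245), cup at (424,254).

```bash
python3 - <<'E'
from h import *
d={}
for n in('side','top'):
    z=np.load(f'pics/{n}0.png.npz'); d[n]=dict(K=z['K'],T=z['T'])
def tri(a,b):
    A=[];B=[]
    for n,p in(('side',a),('top',b)):
        o=d[n]['T'][:3,3]; r=ray(d[n],p,0)-o; r/=np.linalg.norm(r); M=np.eye(3)-np.outer(r,r); A.append(M);B.append(M@o)
    x=np.linalg.lstsq(np.vstack(A),np.hstack(B),rcond=None)[0]
    return x.round(1),[(proj(d[n],x)[0]-p).round(1) for n,p in(('side',a),('top',b))]
for k,a,b in(('c1',(280,390),(164,273)),('c2',(261,334),(203,239)),('c3',(297,283),(250,245)),('cup',(373,176),(424,254)),('jar',(340,268),(311,267))):print(k,*tri(a,b))
i=cv2.imread('pics/side0.png');t=cv2.imread('pics/top0.png')
up=lambda im,x,y,w,h,s:cv2.resize(im[y:y+h,x:x+w],None,fx=s,fy=s,interpolation=cv2.INTER_CUBIC)
a=np.zeros((600,800,3),np.uint8)
a[:300,:400]=up(i,240,265,80,60,5);a[:300,400:]=up(i,330,165,80,60,5)
a[300:,:400]=up(t,145,205,133,100,3)[:300,:400] if 0 else cv2.resize(t[210:300,145:265],(400,300),interpolation=cv2.INTER_CUBIC)
a[300:,400:]=up(t,375,220,80,60,5)
cv2.imwrite('pics/c.png',a)
E
```

```text
c1 [520.3 261.1  95.8] [array([-1.3, -0.3]), array([0.2, 0.9])]
c2 [585.7 196.5  93.1] [array([-0.6, -0.2]), array([0.1, 0.5])]
c3 [573.3 107.2 116. ] [array([-0.7, -0.2]), array([0.1, 0.6])]
cup [ 570.1 -210.7   93.6] [array([-0.5, -0.1]), array([0.1, 0.5])]
jar [546.1  -2.8  48.1] [array([0., 0.]), array([-0., -0.])]
```

View pics/c.png

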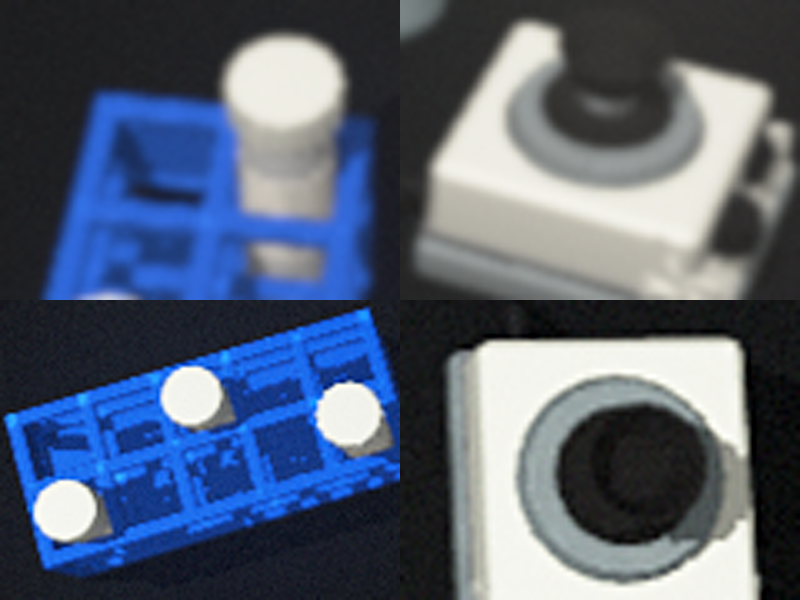

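```bash
python3 - <<'E'
from h import *
d={}
for n in('side','top'):
    z=np.load(f'pics/{n}0.png.npz'); d[n]=dict(K=z['K'],T=z['T'])
print('cap top',ray(d['top'],(250,244.3),122),'side',ray(d['side'],(240+284/5,265+74/5),122))
print('cup top',ray(d['top'],(425.3,254),102),'side',ray(d['side'],(330+617/5,165+48/5),102))
# rack corners top view z=76 (crop TL, TR)
f=lambda x,y:(145+x*.3,210+(y-300)*.3)
P=[ray(d['top'],f(*p),76) for p in((10,415),(366,312),(45,568))];print(np.round(P,1))
# mixer corners z=70
for p in((480,342),(740,342)):print(ray(d['top'],(375+(p[0]-400)/5,220+(p[1]-300)/5),70))
i=cv2.imread('pics/side0.png');t=cv2.imread('pics/top0.png')
E
```

```text
cap top [574.71158596 106.75725408 122.        ] side [572.9766405  105.88291857 122.        ]
cup top [ 569.85216333 -210.85104964  102.        ] side [ 427.32091903 -274.40279664  102.        ]
[[576.  301.5  76. ]
 [641.4 106.7  76. ]
 [491.6 275.   76. ]]
[ 622.27017839 -153.48931987   70.        ]
[ 625.46876834 -253.75214995   70.        ]
```

>>> servo_tool:
  commands:
    - [[0,-0.012,0.012,0,0,0,0],[0,-0.024,0.024,0,0,0,0],[0,-0.026,0.026,0,0,0,0],[0,-0.026,0.026,0,0,0,0],[0,-0.026,0.026,0,0,0,0],[0,-0.026,0.026,0,0,0,0],[0,-0.026,0.026,0,0,0,0],[0,-0.026,0.026,0,0,0,0],[0,-0.026,0.026,0,0,0,0],[0,-0.026,0.026,0,0,0,0]]

```text
clock: 0.93
position: [332.1, -305.7, 231.1]
ee_rot: [-0.126, 0.992, 0.0, -0.0]
contact_force: [1.3, 0.3, -0.7]
gripper_width: 85.5
grasp_force: 0.0
```

>>> servo_tool:
  commands:
    - [[0,-0.026,0.026,0,0,0,0],[0,-0.026,0.026,0,0,0,0],[0,-0.026,0.026,0,0,0,0],[0,-0.026,0.026,0,0,0,0],[0,-0.026,0.026,0,0,0,0],[0,-0.026,0.026,0,0,0,0],[0,-0.026,0.026,0,0,0,0],[0,-0.026,0.026,0,0,0,0],[0,-0.026,0.026,0,0,0,0],[0,-0.026,0.026,0,0,0,0]]

```text
clock: 1.77
position: [518.5, 11.2, 231.1]
ee_rot: [-0.127, 0.992, 0.0, -0.0]
contact_force: [-0.7, -0.5, -0.1]
gripper_width: 85.3
grasp_force: 0.0
```

>>> servo_tool:
  commands:
    - [[0,-0.024,0.026,0,0,0,0],[0,-0.024,0.024,0,0,0,0],[0,-0.018,0.018,0,0,0,0],[0,-0.012,0.012,0,0,0,0],[0,0,0,0,0,0,0],[0,0,0,0,0,0,0]]

```text
clock: 2.27
position: [573.4, 107.1, 230.3]
ee_rot: [-0.127, 0.992, -0.0, -0.001]
contact_force: [-0.2, -0.7, 0.1]
gripper_width: 85.5
grasp_force: 0.0
```

>>> servo_tool:
  commands:
    - [[0,0,0,0.012,0,0,0],[0,0,0,0.02,0,0,0],[0,0,0,0.02,0,0,0],[0,0,0,0.02,0,0,0],[0,0,0,0.013,0,0,0],[0,0,0,0,0,0,0]]

```text
clock: 2.77
position: [570.9, 104.6, 143.1]
ee_rot: [-0.126, 0.992, -0.001, -0.004]
contact_force: [-0.7, -0.1, -0.7]
gripper_width: 85.6
grasp_force: 0.0
```

```bash
python3 - <<'E'
from h import *
a=np.zeros((400,800,3),np.uint8)
for k,n in enumerate(('side','top')):
    d=snap(n,n+'1.png'); p=arm.read_state()['position']
    u,v=proj(d,p)[0].astype(int); print(n,u,v,proj(d,p)[0])
    a[:,k*400:k*400+400]=cv2.resize(d['frame'][v-50:v+50,u-50:u+50],(400,400),interpolation=cv2.INTER_CUBIC)
cv2.imwrite('pics/c1.png',a)
E
```

```text
side 297 269 [297.18961001 269.62088814]
top 248 242 [248.94798334 242.73390908]
```

View pics/c1.png

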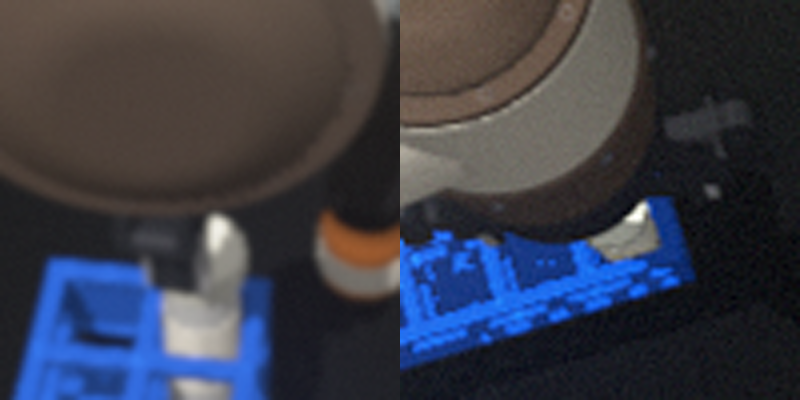

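The side view shows the cap between the fingers, the near finger at left (155,245 in the crop). The top view is mostly hidden by the arm. Nothing contradicts the estimate, so I continue down.

>>> servo_tool:
  commands:
    - [[0,0,0,0.012,0,0,0],[0,0,0,0.015,0,0,0],[0,0,0,0.012,0,0,0],[0,0,0,0.006,0,0,0],[0,0,0,0,0,0,0],[0,0,0,0,0,0,0],[0,0,0,0,0,0,0]]

```text
clock: 3.45
position: [574.5, 106.7, 102.7]
ee_rot: [-0.127, 0.992, 0.0, 0.001]
contact_force: [-0.2, 0.7, -0.1]
gripper_width: 85.7
grasp_force: 0.0
```

>>> servo_tool:
  commands:
    - [[0,0,0,0.004,0,0,0],[0,0,0,0.003,0,0,0],[60,0,0,0,0,0,0],[100,0,0,0,0,0,0],[130,0,0,0,0,0,0],[160,0,0,0,0,0,0],[180,0,0,0,0,0,0],[200,0,0,0,0,0,0],[200,0,0,0,0,0,0],[200,0,0,0,0,0,0]]

```text
clock: 4.28
position: [573.9, 106.5, 94.7]
ee_rot: [-0.127, 0.992, 0.0, 0.0]
contact_force: [-0.3, 0.0, 2.0]
gripper_width: 31.4
grasp_force: 59.2
```

>>> servo_tool:
  commands:
    - [[200,0,0,0,0,0,0],[200,0,0,0,0,0,0],[200,0,0,0,0,0,0]]

```text
clock: 4.53
position: [573.9, 106.5, 94.6]
ee_rot: [-0.127, 0.992, 0.0, 0.0]
contact_force: [0.9, -0.6, 2.8]
gripper_width: 30.9
grasp_force: 59.3
```

>>> servo_tool:
  commands:
    - [[200,0,0,-0.004,0,0,0],[200,0,0,-0.008,0,0,0],[200,0,0,-0.012,0,0,0],[200,0,0,-0.018,0,0,0],[200,0,0,-0.02,0,0,0],[200,0,0,-0.02,0,0,0],[200,0,0,-0.02,0,0,0],[200,0,0,-0.018,0,0,0],[200,0,0,-0.01,0,0,0],[200,0,0,-0.005,0,0,0]]

```text
clock: 5.37
position: [574.0, 106.6, 231.2]
ee_rot: [-0.127, 0.992, 0.0, 0.001]
contact_force: [1.0, 0.0, -0.1]
gripper_width: 31.2
grasp_force: 59.3
```

>>> servo_tool:
  commands:
    - [[200,0,0,0,0,0,0],[200,0,0,0,0,0,0],[200,0,0,0,0,0,0]]

```text
clock: 5.62
position: [572.9, 106.3, 227.8]
ee_rot: [-0.126, 0.992, -0.0, -0.001]
contact_force: [-0.6, -1.1, -0.4]
gripper_width: 31.1
grasp_force: 59.3
```

```bash
python3 - <<'E'
from h import *
a=np.zeros((600,800,3),np.uint8)
p=arm.read_state()['position']; print(p)
d=snap('side','side2.png'); P=p+[0,0,-40]
u,v=proj(d,P)[0].astype(int); u0,v0=u-50,v-75
print(u0,v0,proj(d,[p,p+[0,0,-91.8]]))
a[:,:400]=cv2.resize(d['frame'][v0:v0+150,u0:u0+100],(400,600),interpolation=cv2.INTER_CUBIC)
d=snap('top','top2.png');u,v=proj(d,P)[0].astype(int); u0,v0=u-50,v-75
print(u0,v0,proj(d,[p,p+[0,0,-91.8]]))
a[:,400:]=cv2.resize(d['frame'][v0:v0+150,u0:u0+100],(400,600),interpolation=cv2.INTER_CUBIC)
cv2.imwrite('pics/c2.png',a)
E
```

```text
[572.88787687 106.27441953 227.79589632]
245 175 [[295.14872909 230.22516776]
 [296.54335004 274.03970946]]
195 163 [[242.0011626  234.23756238]
 [249.25359198 244.01979525]]
```

View pics/c2.png

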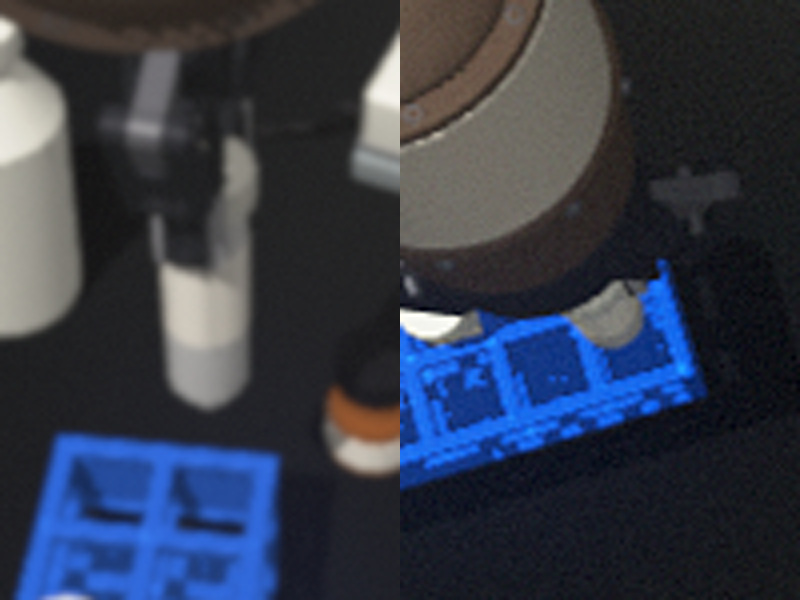

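Crop: the tube hangs upright, its tip at (208,405) where (206,396) was predicted; the rack hole below is empty. Now I carry it to above the cup.

>>> servo_tool:
  commands:
    - [[200,0.003,-0.01,0,0,0,0],[200,0.005,-0.02,0,0,0,0],[200,0.007,-0.025,0,0,0,0],[200,0.007,-0.025,0,0,0,0],[200,0.007,-0.025,0,0,0,0],[200,0.007,-0.025,0,0,0,0],[200,0.007,-0.025,0,0,0,0],[200,0.007,-0.025,0,0,0,0],[200,0.007,-0.025,0,0,0,0],[200,0.007,-0.025,0,0,0,0]]

```text
clock: 6.55
position: [568.8, -134.1, 228.9]
ee_rot: [-0.126, 0.992, 0.0, -0.0]
contact_force: [1.3, 0.6, -1.6]
gripper_width: 31.0
grasp_force: 59.4
```

>>> servo_tool:
  commands:
    - [[200,0.007,-0.025,0,0,0,0],[200,0.006,-0.022,0,0,0,0],[200,0.004,-0.017,0,0,0,0],[200,0.002,-0.012,0,0,0,0],[200,0,0,0,0,0,0],[200,0,0,0,0,0,0],[200,0,0,0,0,0,0],[200,0,0,0,0,0,0]]

```text
clock: 7.22
position: [570.2, -209.8, 229.3]
ee_rot: [-0.127, 0.992, 0.0, -0.0]
contact_force: [0.1, 0.9, -0.2]
gripper_width: 31.5
grasp_force: 59.5
```

```bash
cat > look.py <<'E'
from h import *
import sys
k=sys.argv[1]; a=np.zeros((600,800,3),np.uint8)
s=arm.read_state();p=s['position']; print(p,s['ee_rot'],s['contact_force'],s['wrist_torque'])
for j,n in enumerate(('side','top')):
    d=snap(n,n+k+'.png'); P=np.array([570,-211,130.])
    u,v=proj(d,P)[0].astype(int); u0,v0=u-40,v-60
    print(n,'tip, cuprim in crop',(proj(d,[p+[0,0,-90.6],[570,-211,102]])-[u0,v0])*5)
    a[:,400*j:400*j+400]=cv2.resize(d['frame'][v0:v0+120,u0:u0+80],(400,600),interpolation=cv2.INTER_CUBIC)
a=np.clip(255*(a/255.)**.6,0,255).astype(np.uint8)
cv2.imwrite(f'pics/l{k}.png',a)
E
python3 look.py 3
```

```text
[ 570.18310327 -209.77917761  229.29661244] [-1.27086861e-01  9.91891587e-01  8.79352508e-05 -4.26175876e-05] [ 0.08130224  0.85251673 -0.23619952] [ 0.05097276 -0.06118654  0.0431388 ]
side tip, cuprim in crop [[202.80844822 286.57851817]
 [195.09407729 362.07288965]]
top tip, cuprim in crop [[204.57185241 298.9023165 ]
 [181.89963711 314.61240604]]
```

View pics/l3.png

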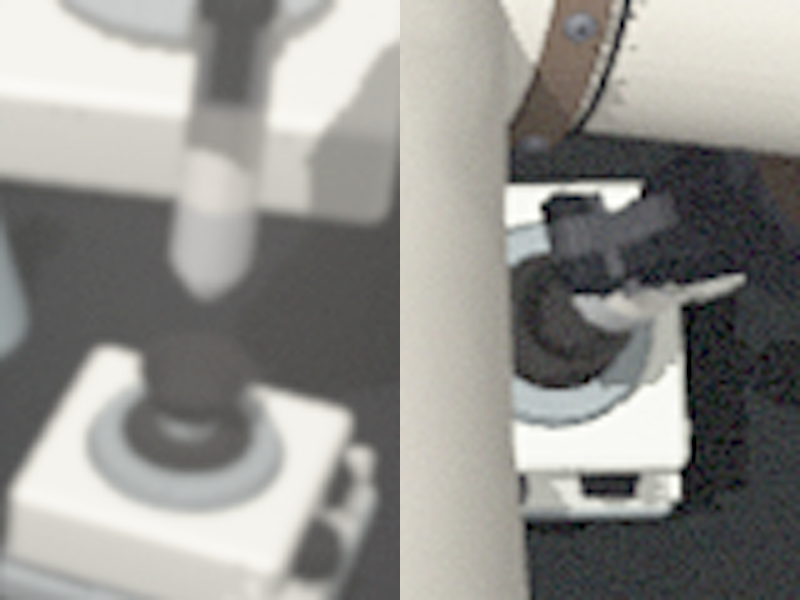

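Crop: the tip at (205,298) is directly above the cup rim centre at (197,372) in the side view, and the top view agrees. Now I descend.

>>> servo_tool:
  commands:
    - [[200,0,-0.001,0.006,0,0,0],[200,0,0,0.01,0,0,0],[200,0,0,0.01,0,0,0],[200,0,0,0.008,0,0,0],[200,0,0,0.004,0,0,0],[200,0,0,0.002,0,0,0],[200,0,0,0,0,0,0],[200,0,0,0,0,0,0],[200,0,0,0,0,0,0]]

```text
clock: 8.07
position: [570.8, -211.6, 189.8]
ee_rot: [-0.127, 0.992, -0.0, 0.001]
contact_force: [-0.0, -0.4, -1.0]
gripper_width: 31.3
grasp_force: 59.5
```

```bash
python3 look.py 4
```

```text
[ 570.76876869 -211.63508251  189.81653299] [-1.26580317e-01  9.91956213e-01 -2.01472532e-04  5.03620987e-04] [-0.03500617 -0.44835239 -0.99763896] [ 0.0105089  -0.0311608   0.01120808]
side tip, cuprim in crop [[193.14814039 366.27370025]
 [195.09407729 362.07288965]]
top tip, cuprim in crop [[181.7007706  313.68468766]
 [181.89963711 314.61240604]]
```

View pics/l4.png

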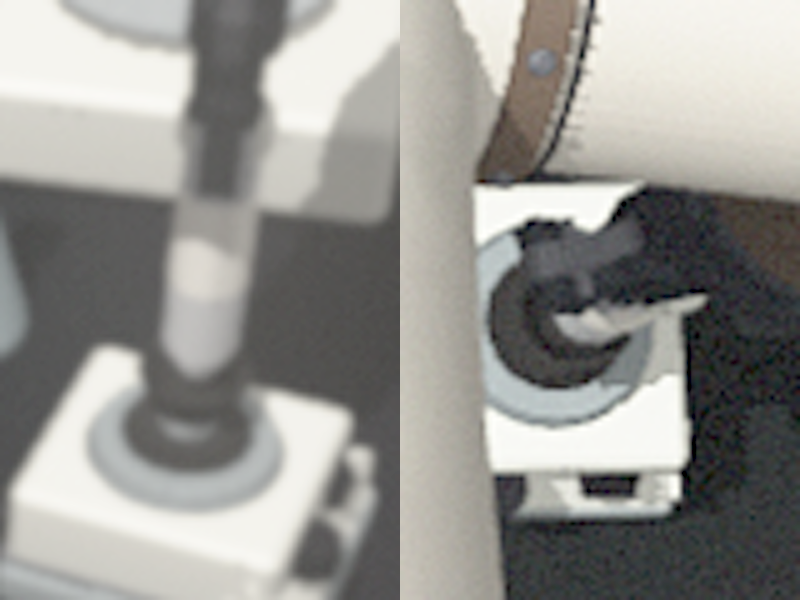

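The tip is inside the cup mouth and centred in both views: in the side view the tip is at (200,375) and the cup at about (197,372). I continue slowly, watching the force.

>>> servo_tool:
  commands:
    - [[200,0,0,0.002,0,0,0],[200,0,0,0.002,0,0,0],[200,0,0,0.002,0,0,0],[200,0,0,0.001,0,0,0],[200,0,0,0.001,0,0,0],[200,0,0,0.001,0,0,0],[200,0,0,0,0,0,0],[200,0,0,0,0,0,0]]

```text
clock: 8.83
position: [570.4, -211.5, 180.3]
ee_rot: [-0.127, 0.992, -0.0, -0.0]
contact_force: [-0.0, -0.5, -1.5]
gripper_width: 30.9
grasp_force: 59.5
```

>>> servo_tool:
  commands:
    - [[200,0,0,0.001,0,0,0],[200,0,0,0.001,0,0,0],[200,0,0,0,0,0,0],[200,0,0,0,0,0,0],[200,0,0,0,0,0,0]]

```text
clock: 9.25
position: [570.8, -211.6, 179.0]
ee_rot: [-0.127, 0.992, -0.0, 0.001]
contact_force: [-0.6, 0.4, 3.9]
gripper_width: 31.1
grasp_force: 59.6
```

>>> servo_tool:
  commands:
    - [[200,0,0,0.001,0,0,0],[200,0,0,0.001,0,0,0],[200,0,0,0,0,0,0],[200,0,0,0,0,0,0],[200,0,0,0,0,0,0]]

```text
clock: 9.67
position: [570.7, -211.7, 176.7]
ee_rot: [-0.127, 0.992, -0.0, 0.0]
contact_force: [-0.2, -0.7, 4.8]
gripper_width: 31.3
grasp_force: 59.7
```

>>> servo_tool:
  commands:
    - [[200,0,0,0.001,0,0,0],[200,0,0,0.001,0,0,0],[200,0,0,0,0,0,0],[200,0,0,0,0,0,0],[200,0,0,0,0,0,0]]

```text
clock: 10.08
position: [570.8, -211.6, 175.0]
ee_rot: [-0.127, 0.992, -0.0, 0.001]
contact_force: [0.6, 0.8, 5.9]
gripper_width: 30.9
grasp_force: 59.9
```

>>> servo_tool:
  commands:
    - [[200,0,0,0.0005,0,0,0],[200,0,0,0.0005,0,0,0],[200,0,0,0,0,0,0],[200,0,0,0,0,0,0],[200,0,0,0,0,0,0]]

```text
clock: 10.5
position: [570.9, -211.6, 174.2]
ee_rot: [-0.127, 0.992, -0.0, 0.001]
contact_force: [-0.5, 0.8, 6.7]
gripper_width: 31.0
grasp_force: 60.0
```

>>> servo_tool:
  commands:
    - [[200,0,0,0.0005,0,0,0],[200,0,0,0.0005,0,0,0],[200,0,0,0,0,0,0],[200,0,0,0,0,0,0],[200,0,0,0,0,0,0]]

```text
clock: 10.92
position: [571.1, -211.7, 173.6]
ee_rot: [-0.127, 0.992, -0.0, 0.001]
contact_force: [-0.6, 2.0, 9.0]
gripper_width: 30.9
grasp_force: 60.1
```

>>> servo_tool:
  commands:
    - [[200,0,0,0.0005,0,0,0],[200,0,0,0,0,0,0],[200,0,0,0,0,0,0],[200,0,0,0,0,0,0]]

```text
clock: 11.25
position: [571.3, -211.7, 173.6]
ee_rot: [-0.127, 0.992, -0.001, 0.001]
contact_force: [-1.1, 1.9, 9.7]
gripper_width: 31.2
grasp_force: 60.3
```

>>> servo_tool:
  commands:
    - [[200,0,0,0.0005,0,0,0],[200,0,0,0,0,0,0],[200,0,0,0,0,0,0],[200,0,0,0,0,0,0]]

```text
clock: 11.58
position: [571.5, -211.7, 173.5]
ee_rot: [-0.127, 0.992, -0.001, 0.002]
contact_force: [-1.5, 2.0, 10.4]
gripper_width: 31.1
grasp_force: 60.4
```

>>> servo_tool:
  commands:
    - [[200,0,0,0.0005,0,0,0],[200,0,0,0,0,0,0],[200,0,0,0,0,0,0],[200,0,0,0,0,0,0]]

```text
clock: 11.92
position: [571.7, -211.7, 173.5]
ee_rot: [-0.127, 0.992, -0.001, 0.002]
contact_force: [-1.4, 3.0, 12.5]
gripper_width: 30.8
grasp_force: 60.5
```

>>> servo_tool:
  commands:
    - [[200,0,0,0.0005,0,0,0],[200,0,0,0.0005,0,0,0],[200,0,0,0,0,0,0],[200,0,0,0,0,0,0],[200,0,0,0,0,0,0],[200,0,0,0,0,0,0]]

```text
clock: 12.42
position: [572.2, -211.7, 173.4]
ee_rot: [-0.127, 0.992, -0.001, 0.003]
contact_force: [-1.8, 2.4, 14.7]
gripper_width: 31.1
grasp_force: 60.8
```

>>> servo_tool:
  commands:
    - [[200,0,0,0.0005,0,0,0],[200,0,0,0,0,0,0],[200,0,0,0,0,0,0],[200,0,0,0,0,0,0],[200,0,0,0,0,0,0],[200,0,0,0,0,0,0]]

```text
clock: 12.92
position: [572.3, -211.8, 173.4]
ee_rot: [-0.127, 0.992, -0.001, 0.003]
contact_force: [-2.2, 3.6, 15.4]
gripper_width: 31.1
grasp_force: 60.9
```

```bash
python3 look.py 5
```

```text
[ 572.31072076 -211.78874227  173.38988839] [-0.1272115   0.99187048 -0.00133654  0.00289816] [-2.19770235  3.59680538 15.36474735] [ 1.23844758  0.63854019 -0.01998422]
side tip, cuprim in crop [[185.67480198 397.90265288]
 [195.09407729 362.07288965]]
top tip, cuprim in crop [[171.10485791 315.96210216]
 [181.89963711 314.61240604]]
```

View pics/l5.png

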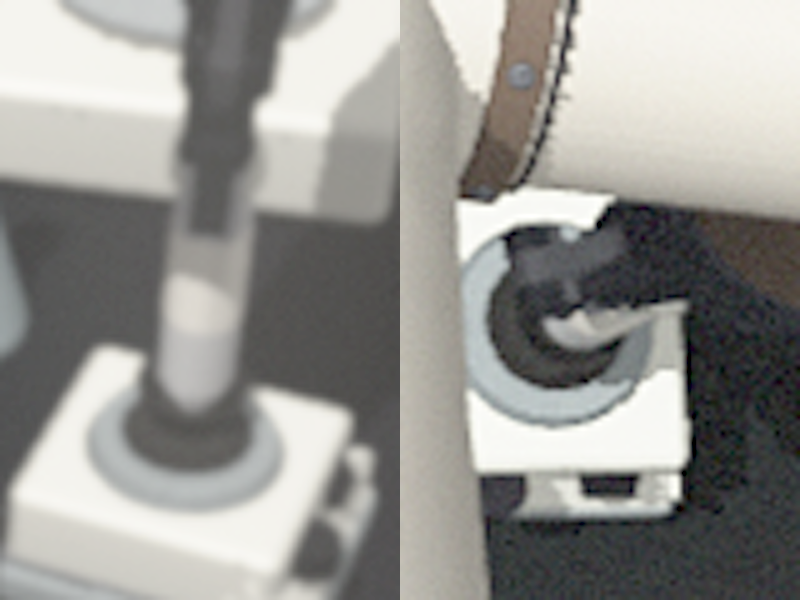

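The cup has moved down against the housing (rim now about (195,400)) with the tube upright in it. The force is steady at 15 N and z has stopped changing, so it is on the stop.

```bash
python3 -c "
from bench import ticket
print(ticket.job_done())"
```

```text
the job is handed in; nothing more can be done
None
```

The tall tube is standing upright in the mixer's cup, held and pressed on the stop at about 15 N; the job is handed in (about 13 s used, verdict not shown).

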